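Straightedge check of two heat sinks

TASK

One of the two bare heat sinks has a crowned mounting face and would rock under a power module. Lay the straightedge lengthwise along the middle of one sink's face, let go of it, and press down firmly with the closed fingers near its left-hand end and then near its right-hand end (left and right as the robot sees them) to learn whether it rocks on that face. Then put the straightedge back on the bench, set the crowned sink down in the grey reject tray, face up and without dropping it, and leave the flat sink where it stands.

Things in the scene. Friction and masses are not known exactly. Their poses are not given: they have to be found in the camera images.
- straightedge: Steel straightedge, a bar 140 mm long (y) x 16 wide (x) x 22 high (z), 0.16 kg, loose, on the 2 mm bench mat beyond the sinks. Origin: centre of the underside. Grasp across the 16 mm at mid-length. Laid on a face its top is 52 mm up. On the flat face it stays level when pressed.
- straightedge_mid (a point): Centre of the straightedge's upper face, 22 mm above its origin; same axes. On the crowned face, 5 N pressed 60 mm from here along y tips the bar by about 0.06 rad: the pressed spot sinks about 2 mm, the far end rises several mm; let go, it swings back to about level.
- sink_p: One of two like black finned heat sinks with a bare grey face, 150 mm long (y; +y is the left end), 56 wide (x), 0.42 kg, loose, fins down; grasp across the width. Origin: centre of the underside. The machined face on top is 30 mm up at its middle. One of the two (either) is flat; the other's face falls in a smooth curve along its length, 4 mm lower at both ends.
- sink_q: One of two like black finned heat sinks with a bare grey face, 150 mm long (y; +y is the left end), 56 wide (x), 0.42 kg, loose, fins down; grasp across the width. Origin: centre of the underside. The machined face on top is 30 mm up at its middle. One of the two (either) is flat; the other's face falls in a smooth curve along its length, 4 mm lower at both ends.
- reject_tray: Shallow open grey plastic reject tray, 206 mm long (y) x 142 mm wide (x), walls 24 mm high and 3 mm thick, floor 3 mm above the bench; inside 200 x 136 mm. Fixed to the bench, at the robot's right. Origin at the centre of its underside.

How it is judged:
By the outcome, as a careful person would: the job done as asked, in the order asked, and still so for the second after the job is handed in, with the robot touching nothing.
It also fails if it takes over 72 s, if anything falls off the work surface, if the arm or the gripper's body presses on something with over 40 N, if the wrist force passes 120 N, or if a joint passes its speed limit or range.

ROBOT

A 6-joint arm with a two-finger parallel gripper is mounted at the origin on a cart in front of the work surface, level with it; the furniture and walls round the work are solid. World frame = base frame: x ahead of the robot, y to its left, z up, the work surface at z = 0. Lengths are in m, angles in degrees, forces in N, time in s.
With the tool pointing down it reaches from about 0.4 to 0.825 m from the base axis. Payload 7 kg.
Tool frame: the origin (TCP) lies between the finger pads; the fingertips stand 19 mm ahead of it and the grasp point (between the pads) is the TCP (r.finger_overhang is the distance from the TCP to the fingertips, in m); z points along the fingers, y is the direction in which the jaws open and shut (so a half turn about z gives the same grasp; the last joint's range is limited). The gripper opens to 88 mm and grips with 3 to 60 N. Pads are 19 mm wide; open, the fingers measure 130 mm over their backs; the gripper's body (78 mm by 193 mm) begins 47 mm behind the grasp point.
Start: joints at [-59.41, 20.546, 0.682, 0, -70.136, -16.507], TCP at [0.164, -0.655, 0.246] pointing down, gripper open.
Joint ranges: [-176.03, 176.03], [-82.01, 121.73], [-58.28, 71.71], [-173.87, 95.51], [-174.79, -0.11], [-173.66, 173.66]. Speed limits (degrees/s): [136.94, 136.94, 172.46, 180, 180, 180].

INTERFACE

Orientations are given as [roll, pitch, yaw] about the fixed x, y, z axes, in that order (R = Rz(yaw) Ry(pitch) Rx(roll)).
In Python, from plant import r, optics gives the robot as it stands. The module is installed in compiled form; this text tells all that it offers.
- The arm moves only by the tool step_arm, never from a script. Its argument "increments" is a list of rows, each an object of numbers: "tx", "ty", "tz": the shift along the world's x, y, z in mm; "ax", "ay", "az": the turn, a rotation vector about the world's x, y, z in degrees; "claw": the gripper command: -1 is shut, 1 is fully open, values between are in proportion. In form: [{"tx": .., "ty": .., "tz": .., "ax": .., "ay": .., "az": .., "claw": ..}, ...]. A call has 1 to 12 rows; each row shifts and turns the commanded pose from where the row before left it; what a row does not reach is not made up. A row lasts 1/10 s, in which the tool goes at most 50 mm and 8.59 degrees, less where a joint would pass 70% of its speed; a pose out of reach is approached as far as the arm can. A call with a gripper value outside its range is refused whole. The fingers move at their own pace and stop on an object; "newtons" is the grip in N (left out, the last holds). Time passes only in rows, so rows that do not move let the fingers close. It gives the time, the measured TCP pose, the force and the opening at its end, in the units of the state.
- r.get_state(): the state, without advancing time (a new reading comes with each control period).
- optics.capture(name): name is "side" or "top"; returns a dict with "image" (420x560x3 uint8, blue, green, red), "depth" (420x560 float32, m along the optical axis (not along the pixel's ray), 0 where there is no reading), "fx", "fy", "cx", "cy" (pixels), "R" (3x3) and "t" (3): a world point X has camera coordinates R X + t. Camera axes: x right, y down, z forward; pixel columns grow to the right and rows downward; lengths in m; the calibration is good to about 2 mm. A picture is of the moment at which its call begins.
- r.close_job(): hands the job in, once; it reports no verdict.
The state is a dict: "time_s": time; "joints": joint angles; "qd": joint speeds; "joint_torque": joint torques, N m; "tcp_pos": TCP position; "eef_rot": TCP orientation; "contact_force": force on the tool from outside, world axes, zero at the start; "moment": the same for the moment, N m; "gripper_width": finger opening in m.
Only numpy, scipy, OpenCV 4.12 (cv2) and the standard library are available. Lean on these libraries where they do the work, as an engineer would, in place of code of your own. Each camera call takes 0.05 s, during which the arm holds its last target. There are 200 camera calls.

## Working session

There is one attempt and no reset: what is moved stays moved. The work goes in short steps, Python scripts to look and compute and a tool call to move; the robot and the scene stay as the last step left them, time stands still between calls to the robot, and variables do not carry over. Pictures are saved under pics/ and viewed, about 8 in all and at most 12, crops included, and the job is handed in when it is done.

Besides the shell and the picture viewer there is one more tool, called after "Emit:" by a JSON object that holds its "api" and its "payload", one argument or row to a line. step_arm: Moves the arm, as the interface text tells. Its arguments: {"type":"object","properties":{"increments":{"type":"array","items":{"type":"object","properties":{"tx":{"type":"number"},"ty":{"type":"number"},"tz":{"type":"number"},"ax":{"type":"number"},"ay":{"type":"number"},"az":{"type":"number"},"claw":{"type":"number"}}}},"newtons":{"type":"number"}},"required":["increments"]}

```bash
mkdir -p pics; cat > h.py <<'E'
import numpy as np, cv2
from plant import r, optics
def cap(n,f=None):
    c=optics.capture(n)
    if f: cv2.imwrite('pics/'+f,c['image'])
    return c
def world(c):
    v,u=np.mgrid[:420,:560]; d=c['depth']
    P=np.stack([(u-c['cx'])/c['fx']*d,(v-c['cy'])/c['fy']*d,d],-1)
    W=(P-c['t'])@c['R']; W[d==0]=np.nan
    return W
E
python3 - <<'E'
from h import *
a=cap('top');b=cap('side')
im=np.hstack([a['image'],b['image']])
cv2.imwrite('pics/a.png',a['image']);cv2.imwrite('pics/b.png',b['image'])
np.savez('s.npz',W=world(a),V=world(b))
s=r.get_state()
print({k:np.round(v,3) for k,v in s.items()})
for c in(a,b): print(-c['R'].T@c['t'],c['R'][2])
E
```

```text
{'time_s': np.float64(0.1), 'joints': array([-5.9408e+01,  2.0587e+01,  6.4100e-01, -1.7000e-02, -7.0136e+01,
       -1.6508e+01]), 'qd': array([ 0.013, -0.061,  0.115,  0.114, -0.107,  0.066]), 'joint_torque': array([-0.0000e+00, -5.8416e+01,  2.9375e+01,  7.0160e+00,  1.0000e-02,
       -0.0000e+00]), 'tcp_pos': array([ 0.164, -0.654,  0.245]), 'eef_rot': array([ 1.79917e+02, -8.00000e-03, -1.65922e+02]), 'contact_force': array([ 0.159,  0.155, -0.221]), 'moment': array([-0.006, -0.01 ,  0.024]), 'gripper_width': np.float64(0.088)}
[ 0.50846757 -0.07852366  1.0747059 ] [ 0.03335563  0.01191016 -0.99937258]
[0.113423   0.80435953 0.62935532] [ 0.40109656 -0.76935925 -0.49720005]
```

View pics/a.png

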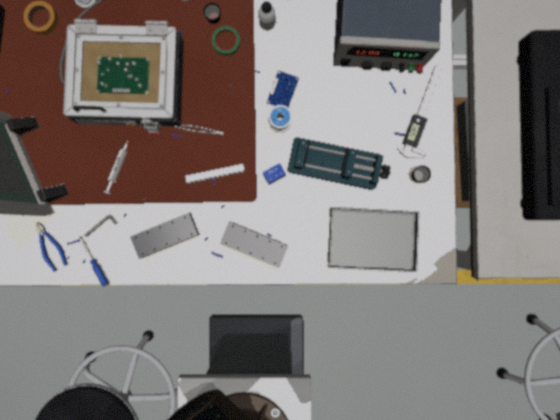

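View pics/b.png

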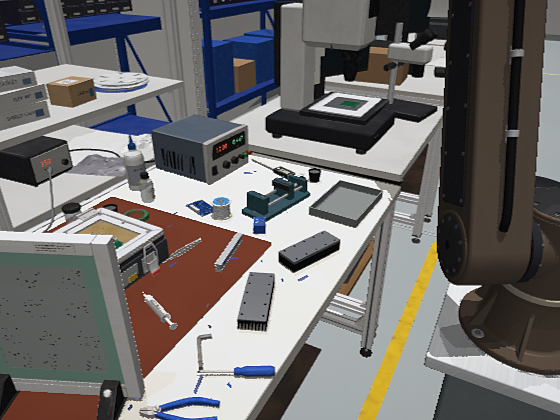

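The top view shows the straightedge at about (215,173), the sinks at (165,235) and (254,244), and the tray at (372,239). The side view agrees, with both sinks fins down. Next I'll measure them from the depth data.

```bash
python3 - <<'E'
from h import *
W=np.load('s.npz')['W']
def m(name,u0,u1,v0,v1,z0,z1):
    w=W[v0:v1,u0:u1].reshape(-1,3); z=w[:,2]; w=w[(z>z0)&(z<z1)]
    (c,s,a)=cv2.minAreaRect((w[:,:2]*1000).astype(np.float32))
    n=len(w); M=w.mean(0); ev,E=np.linalg.eigh(np.cov(w[:,:2].T)); d=E[:,1]; d=d*np.sign(d[1])
    print(name,n,np.round(c,1),np.round(s,1),round(a,1),'mean',np.round(M*1000,1),'dir yaw from +y',np.round(np.degrees(np.arctan2(-d[0],d[1])),1), 'zpct',np.round(np.percentile(w[:,2],[5,50,95])*1000,1))
    t=(w[:,:2]-M[:2])@d
    print([ (round(1000*q),round(1000*np.median(w[np.abs(t-q)<.01,2]),1)) for q in np.arange(-.06,.07,.02) if (np.abs(t-q)<.01).any()])
m('left',125,207,205,265,.018,.05)
m('right',213,295,213,275,.018,.05)
m('edge',180,250,155,190,.014,.05)
m('tray',322,425,200,278,.012,.05)
m('blue',262,288,160,185,.006,.06)
m('vise',285,392,132,192,.006,.2)
for p in [(100,240),(310,240),(372,239),(215,195)]: print(p,np.round(W[p[1],p[0]]*1000,1))
E
```

```text
left 1544 [490.  186.3] [ 56.2 150.7] 21.9 mean [490.2 185.3  28.5] dir yaw from +y 22.0 zpct [24.7 28.5 32.3]
[(-60, np.float64(27.0)), (-40, np.float64(28.6)), (-20, np.float64(29.5)), (0, np.float64(29.7)), (20, np.float64(29.7)), (40, np.float64(29.0)), (60, np.float64(27.4))]
right 1544 [467.7 -25.5] [150.   56.3] 67.4 mean [467.7 -25.8  29.6] dir yaw from +y -22.7 zpct [26.4 29.6 32.8]
[(-60, np.float64(30.0)), (-40, np.float64(29.7)), (-20, np.float64(29.7)), (0, np.float64(29.4)), (20, np.float64(29.7)), (40, np.float64(29.8)), (60, np.float64(29.5))]
edge 410 [636.9  66.5] [ 16.3 139.8] 11.4 mean [636.8  66.4  23.9] dir yaw from +y 11.4 zpct [20.5 23.9 27. ]
[(-60, np.float64(24.1)), (-40, np.float64(23.5)), (-20, np.float64(23.8)), (0, np.float64(23.9)), (20, np.float64(24.0)), (40, np.float64(23.7)), (60, np.float64(23.9))]
tray 537 [ 478.2 -307.5] [207.1 142. ] 87.0 mean [ 476.3 -318.    21.6] dir yaw from +y -2.9 zpct [13.9 22.6 26.2]
[(-60, np.float64(23.3)), (-40, np.float64(22.9)), (-20, np.float64(24.2)), (0, np.float64(23.8)), (20, np.float64(23.5)), (40, np.float64(23.1)), (60, np.float64(22.9))]
blue 284 [637.6 -78.4] [31.2 57.5] 29.3 mean [634.5 -74.3  24.7] dir yaw from +y 28.4 zpct [14.2 25.7 28.6]
[(-40, np.float64(12.2)), (-20, np.float64(26.1)), (0, np.float64(25.7)), (20, np.float64(25.6))]
vise 3451 [ 660.2 -225.4] [243.  105.6] 83.9 mean [ 657.  -221.6   26.6] dir yaw from +y -11.9 zpct [ 8.5 13.3 63.8]
[(-60, np.float64(11.9)), (-40, np.float64(16.4)), (-20, np.float64(60.8)), (0, np.float64(11.7)), (20, np.float64(11.3)), (40, np.float64(11.4)), (60, np.float64(11.5))]
(100, 240) [478.4 345.2   2.9]
(310, 240) [ 475.9 -159.9    0.6]
(372, 239) [ 477.6 -308.1    1. ]
(215, 195) [585.1  67.6   5. ]
```

Emit:
{"api": "step_arm", "payload": {
  "increments": [
    {"tx":23.6,"ty":36,"az":4.4,"claw":0},
    {"tx":23.6,"ty":36,"az":4.4,"claw":0},
    {"tx":23.6,"ty":36,"az":4.4,"claw":0},
    {"tx":23.6,"ty":36,"az":4.4,"claw":0},
    {"tx":23.6,"ty":36,"az":4.4,"claw":0},
    {"tx":23.6,"ty":36,"az":4.4,"claw":0},
    {"tx":23.6,"ty":36,"az":4.4,"claw":0},
    {"tx":23.6,"ty":36,"az":4.4,"claw":0},
    {"tx":23.6,"ty":36,"az":4.4,"claw":0},
    {"tx":23.6,"ty":36,"az":4.4,"claw":0},
    {"tx":23.6,"ty":36,"az":4.4,"claw":0},
    {"tx":23.6,"ty":36,"az":4.4,"claw":0}
  ]
}}

```text
$.increments[0]: bad value
```

Emit:
{"api": "step_arm", "payload": {
  "increments": [
    {"tx":23.6,"ty":36.0,"tz":0.0,"ax":0.0,"ay":0.0,"az":4.4,"claw":0.1}
  ],
  "newtons": 20
}}

```text
time_s: 0.2
tcp_pos: [0.1861, -0.6203, 0.2437]
eef_rot: [179.9, -0.1, -161.7]
contact_force: [0.8, 0.1, 0.1]
gripper_width: 0.084
```

Emit:
{"api": "step_arm", "payload": {
  "increments": [
    {"tx":23.6,"ty":36,"tz":0,"ax":0,"ay":0,"az":4.4,"claw":0},
    {"tx":23.6,"ty":36,"tz":0,"ax":0,"ay":0,"az":4.4,"claw":0},
    {"tx":23.6,"ty":36,"tz":0,"ax":0,"ay":0,"az":4.4,"claw":0},
    {"tx":23.6,"ty":36,"tz":0,"ax":0,"ay":0,"az":4.4,"claw":0},
    {"tx":23.6,"ty":36,"tz":0,"ax":0,"ay":0,"az":4.4,"claw":0},
    {"tx":23.6,"ty":36,"tz":0,"ax":0,"ay":0,"az":4.4,"claw":0},
    {"tx":23.6,"ty":36,"tz":0,"ax":0,"ay":0,"az":4.4,"claw":0},
    {"tx":23.6,"ty":36,"tz":0,"ax":0,"ay":0,"az":4.4,"claw":0},
    {"tx":23.6,"ty":36,"tz":0,"ax":0,"ay":0,"az":4.4,"claw":0},
    {"tx":23.6,"ty":36,"tz":0,"ax":0,"ay":0,"az":4.4,"claw":0},
    {"tx":23.6,"ty":36,"tz":0,"ax":0,"ay":0,"az":4.4,"claw":0},
    {"tx":23.6,"ty":36,"tz":0,"ax":0,"ay":0,"az":4.4,"claw":0}
  ]
}}

```text
time_s: 1.4
tcp_pos: [0.4715, -0.1849, 0.2455]
eef_rot: [180.0, 0.0, -108.5]
contact_force: [0.3, -0.4, 0.6]
gripper_width: 0.044
```

Emit:
{"api": "step_arm", "payload": {
  "increments": [
    {"tx":23.6,"ty":36,"tz":-10,"ax":0,"ay":0,"az":4.4,"claw":0},
    {"tx":23.6,"ty":36,"tz":-10,"ax":0,"ay":0,"az":4.4,"claw":0},
    {"tx":23.6,"ty":36,"tz":-10,"ax":0,"ay":0,"az":4.4,"claw":0},
    {"tx":23.6,"ty":36,"tz":-20,"ax":0,"ay":0,"az":4.4,"claw":0},
    {"tx":23.6,"ty":36,"tz":-20,"ax":0,"ay":0,"az":4.4,"claw":0},
    {"tx":23.6,"ty":36,"tz":-20,"ax":0,"ay":0,"az":4.4,"claw":0},
    {"tx":23.6,"ty":36,"tz":-20,"ax":0,"ay":0,"az":4.4,"claw":0},
    {"tx":0,"ty":0,"tz":-20,"ax":0,"ay":0,"az":0,"claw":0},
    {"tx":0,"ty":0,"tz":0,"ax":0,"ay":0,"az":0,"claw":0},
    {"tx":0,"ty":0,"tz":0,"ax":0,"ay":0,"az":0,"claw":0}
  ]
}}

```text
time_s: 2.4
tcp_pos: [0.6357, 0.0649, 0.1153]
eef_rot: [179.9, -0.0, -77.9]
contact_force: [0.0, -0.4, 0.4]
gripper_width: 0.0437
```

Emit:
{"api": "step_arm", "payload": {
  "increments": [
    {"tx":1,"ty":1.5,"tz":-25,"ax":0,"ay":0,"az":-0.6,"claw":0},
    {"tx":0,"ty":0,"tz":-25,"ax":0,"ay":0,"az":0,"claw":0},
    {"tx":0,"ty":0,"tz":-25,"ax":0,"ay":0,"az":0,"claw":0},
    {"tx":0,"ty":0,"tz":-10,"ax":0,"ay":0,"az":0,"claw":0},
    {"tx":0,"ty":0,"tz":-6,"ax":0,"ay":0,"az":0,"claw":0},
    {"tx":0,"ty":0,"tz":0,"ax":0,"ay":0,"az":0,"claw":0},
    {"tx":0,"ty":0,"tz":0,"ax":0,"ay":0,"az":0,"claw":0}
  ]
}}

```text
time_s: 3.1
tcp_pos: [0.6381, 0.0669, 0.026]
eef_rot: [-179.9, 0.0, -78.5]
contact_force: [-0.3, -0.4, 1.0]
gripper_width: 0.0437
```

Emit:
{"api": "step_arm", "payload": {
  "increments": [
    {"tx":0,"ty":0,"tz":0,"ax":0,"ay":0,"az":0,"claw":-1},
    {"tx":0,"ty":0,"tz":0,"ax":0,"ay":0,"az":0,"claw":-1},
    {"tx":0,"ty":0,"tz":0,"ax":0,"ay":0,"az":0,"claw":-1},
    {"tx":0,"ty":0,"tz":0,"ax":0,"ay":0,"az":0,"claw":-1},
    {"tx":0,"ty":0,"tz":0,"ax":0,"ay":0,"az":0,"claw":-1},
    {"tx":0,"ty":0,"tz":0,"ax":0,"ay":0,"az":0,"claw":-1},
    {"tx":0,"ty":0,"tz":0,"ax":0,"ay":0,"az":0,"claw":-1},
    {"tx":0,"ty":0,"tz":0,"ax":0,"ay":0,"az":0,"claw":-1},
    {"tx":0,"ty":0,"tz":0,"ax":0,"ay":0,"az":0,"claw":-1}
  ],
  "newtons": 25
}}

```text
time_s: 4.0
tcp_pos: [0.6372, 0.0668, 0.0248]
eef_rot: [180.0, -0.0, -78.5]
contact_force: [-2.7, 0.0, 6.6]
gripper_width: 0.0158
```

Emit:
{"api": "step_arm", "payload": {
  "increments": [
    {"tx":0,"ty":0,"tz":10,"ax":0,"ay":0,"az":0,"claw":-1},
    {"tx":0,"ty":0,"tz":25,"ax":0,"ay":0,"az":0,"claw":-1},
    {"tx":0,"ty":0,"tz":30,"ax":0,"ay":0,"az":0,"claw":-1},
    {"tx":-20,"ty":-10,"tz":25,"ax":0,"ay":0,"az":-4,"claw":-1},
    {"tx":-30,"ty":-16,"tz":0,"ax":0,"ay":0,"az":-6,"claw":-1},
    {"tx":-30,"ty":-16,"tz":0,"ax":0,"ay":0,"az":-6,"claw":-1},
    {"tx":-30,"ty":-16,"tz":0,"ax":0,"ay":0,"az":-6,"claw":-1},
    {"tx":-30,"ty":-16,"tz":0,"ax":0,"ay":0,"az":-6,"claw":-1},
    {"tx":-20,"ty":-12,"tz":0,"ax":0,"ay":0,"az":-4,"claw":-1},
    {"tx":-9.5,"ty":-6.5,"tz":0,"ax":0,"ay":0,"az":-2.2,"claw":-1},
    {"tx":0,"ty":0,"tz":0,"ax":0,"ay":0,"az":0,"claw":-1},
    {"tx":0,"ty":0,"tz":0,"ax":0,"ay":0,"az":0,"claw":-1}
  ]
}}

```text
time_s: 5.2
tcp_pos: [0.4684, -0.0256, 0.1151]
eef_rot: [-179.9, 0.1, -112.7]
contact_force: [0.6, -0.0, -1.5]
gripper_width: 0.0157
```

```bash
python3 - <<'E'
from h import *
c=cap('side'); cv2.imwrite('pics/c.png',cv2.resize(c['image'][180:360,180:420],None,fx=3,fy=3,interpolation=3))
s=r.get_state(); print(s['tcp_pos'],s['eef_rot'],s['contact_force'],s['gripper_width'])
E
```

```text
[ 0.46858448 -0.02539633  0.1149373 ] [-1.79948566e+02  3.60171835e-02 -1.12658730e+02] [ 0.55052302 -0.33447669 -2.19953447] 0.015694724822050782
```

View pics/c.png

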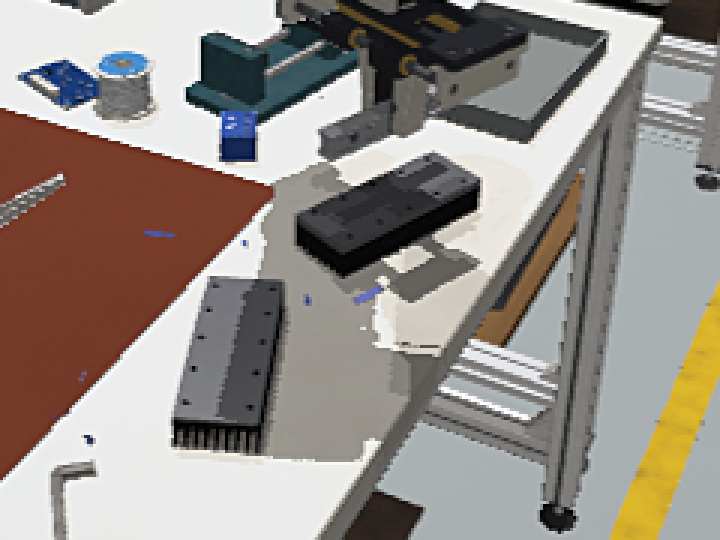

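The side view shows the bar held level above the right-hand sink and parallel to it, at about (355,125) in the crop. Now I'll lower it.

Emit:
{"api": "step_arm", "payload": {
  "increments": [
    {"tx":-0.5,"ty":0,"tz":-25,"ax":0,"ay":0,"az":0,"claw":-1},
    {"tx":0,"ty":0,"tz":-20,"ax":0,"ay":0,"az":0,"claw":-1},
    {"tx":0,"ty":0,"tz":-10,"ax":0,"ay":0,"az":0,"claw":-1},
    {"tx":0,"ty":0,"tz":-3,"ax":0,"ay":0,"az":0,"claw":-1},
    {"tx":0,"ty":0,"tz":-1,"ax":0,"ay":0,"az":0,"claw":-1},
    {"tx":0,"ty":0,"tz":0,"ax":0,"ay":0,"az":0,"claw":-1},
    {"tx":0,"ty":0,"tz":0,"ax":0,"ay":0,"az":0,"claw":-1}
  ]
}}

```text
time_s: 5.95
tcp_pos: [0.4678, -0.0255, 0.0562]
eef_rot: [-179.9, 0.0, -112.7]
contact_force: [0.2, -0.8, -0.8]
gripper_width: 0.0157
```

Emit:
{"api": "step_arm", "payload": {
  "increments": [
    {"tx":0,"ty":0,"tz":-1,"ax":0,"ay":0,"az":0,"claw":-1},
    {"tx":0,"ty":0,"tz":0,"ax":0,"ay":0,"az":0,"claw":-1}
  ]
}}

```text
time_s: 6.15
tcp_pos: [0.4674, -0.0256, 0.0549]
eef_rot: [-180.0, 0.0, -112.7]
contact_force: [0.2, -0.9, -1.5]
gripper_width: 0.0157
```

Emit:
{"api": "step_arm", "payload": {
  "increments": [
    {"tx":0,"ty":0,"tz":-1,"ax":0,"ay":0,"az":0,"claw":-1},
    {"tx":0,"ty":0,"tz":0,"ax":0,"ay":0,"az":0,"claw":-1}
  ]
}}

```text
time_s: 6.35
tcp_pos: [0.4672, -0.0257, 0.0536]
eef_rot: [180.0, 0.0, -112.7]
contact_force: [-0.7, 0.4, -1.4]
gripper_width: 0.0154
```

Emit:
{"api": "step_arm", "payload": {
  "increments": [
    {"tx":0,"ty":0,"tz":-1,"ax":0,"ay":0,"az":0,"claw":-1},
    {"tx":0,"ty":0,"tz":0,"ax":0,"ay":0,"az":0,"claw":-1}
  ]
}}

```text
time_s: 6.55
tcp_pos: [0.4672, -0.0257, 0.0525]
eef_rot: [-180.0, -0.0, -112.7]
contact_force: [-0.5, -0.7, -1.4]
gripper_width: 0.0159
```

Emit:
{"api": "step_arm", "payload": {
  "increments": [
    {"tx":0,"ty":0,"tz":-0.7,"ax":0,"ay":0,"az":0,"claw":-1},
    {"tx":0,"ty":0,"tz":0,"ax":0,"ay":0,"az":0,"claw":-1}
  ]
}}

```text
time_s: 6.75
tcp_pos: [0.4673, -0.0257, 0.0525]
eef_rot: [-180.0, -0.0, -112.7]
contact_force: [-2.6, 0.4, 9.1]
gripper_width: 0.0158
```

Contact at 9 N. Releasing and lifting clear.

Emit:
{"api": "step_arm", "payload": {
  "increments": [
    {"tx":0,"ty":0,"tz":0.5,"ax":0,"ay":0,"az":0,"claw":-0.2},
    {"tx":0,"ty":0,"tz":0,"ax":0,"ay":0,"az":0,"claw":-0.2},
    {"tx":0,"ty":0,"tz":0,"ax":0,"ay":0,"az":0,"claw":-0.2},
    {"tx":0,"ty":0,"tz":0,"ax":0,"ay":0,"az":0,"claw":-0.2},
    {"tx":0,"ty":0,"tz":10,"ax":0,"ay":0,"az":0,"claw":-0.2},
    {"tx":0,"ty":0,"tz":20,"ax":0,"ay":0,"az":0,"claw":-0.2},
    {"tx":0,"ty":0,"tz":20,"ax":0,"ay":0,"az":0,"claw":-0.2},
    {"tx":0,"ty":0,"tz":0,"ax":0,"ay":0,"az":0,"claw":-1},
    {"tx":0,"ty":0,"tz":0,"ax":0,"ay":0,"az":0,"claw":-1},
    {"tx":0,"ty":0,"tz":0,"ax":0,"ay":0,"az":0,"claw":-1},
    {"tx":0,"ty":0,"tz":0,"ax":0,"ay":0,"az":0,"claw":-1},
    {"tx":0,"ty":0,"tz":0,"ax":0,"ay":0,"az":0,"claw":-1}
  ]
}}

```text
time_s: 7.95
tcp_pos: [0.4669, -0.0258, 0.1019]
eef_rot: [180.0, -0.0, -112.7]
contact_force: [0.3, -0.3, -0.3]
gripper_width: 0.0024
```

```bash
python3 - <<'E'
from h import *
c=cap('side'); cv2.imwrite('pics/d.png',cv2.resize(c['image'][180:300,240:400],None,fx=5,fy=5,interpolation=3))
s=r.get_state(); print(s['tcp_pos'],s['eef_rot'],s['contact_force'],s['gripper_width'])
E
```

```text
[ 0.46696432 -0.02579131  0.10191268] [ 1.79954963e+02 -4.00929637e-02 -1.12721815e+02] [-0.21356551 -0.17430462  0.17080875] 0.0012966257393844664
```

View pics/d.png

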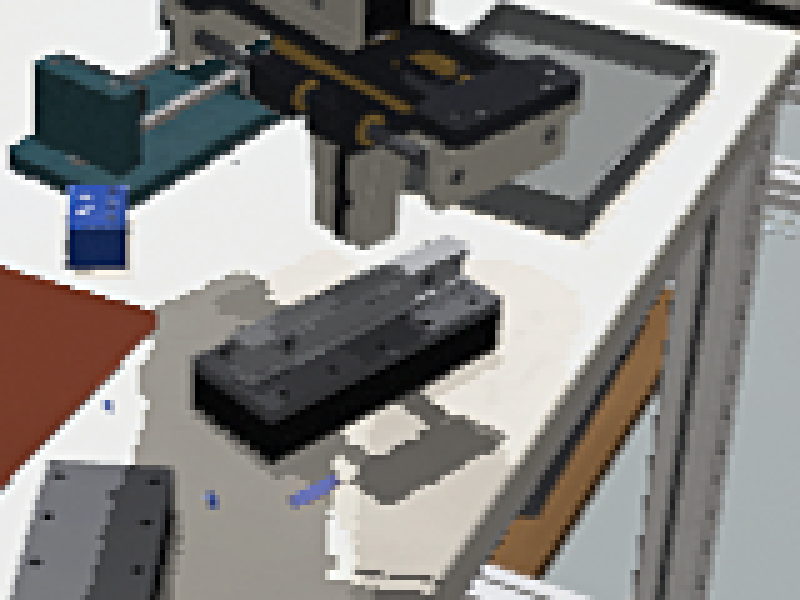

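The crop shows the bar lying along the middle of the sink, from about (235,370) to (465,250), with the fingers closed clear above it. Now I'll press the left end, 58 mm from mid.

Emit:
{"api": "step_arm", "payload": {
  "increments": [
    {"tx":12,"ty":27,"tz":0,"ax":0,"ay":0,"az":0,"claw":-1},
    {"tx":11,"ty":26.5,"tz":0,"ax":0,"ay":0,"az":0,"claw":-1},
    {"tx":0,"ty":0,"tz":-15,"ax":0,"ay":0,"az":0,"claw":-1},
    {"tx":0,"ty":0,"tz":-10,"ax":0,"ay":0,"az":0,"claw":-1},
    {"tx":0,"ty":0,"tz":-3,"ax":0,"ay":0,"az":0,"claw":-1},
    {"tx":0,"ty":0,"tz":0,"ax":0,"ay":0,"az":0,"claw":-1}
  ]
}}

```text
time_s: 8.6
tcp_pos: [0.4895, 0.0272, 0.0737]
eef_rot: [179.9, -0.1, -112.7]
contact_force: [-0.2, 0.1, 0.0]
gripper_width: 0.0006
```

Emit:
{"api": "step_arm", "payload": {
  "increments": [
    {"tx":0,"ty":0,"tz":-1,"ax":0,"ay":0,"az":0,"claw":-1},
    {"tx":0,"ty":0,"tz":0,"ax":0,"ay":0,"az":0,"claw":-1}
  ]
}}

```text
time_s: 8.8
tcp_pos: [0.4904, 0.0276, 0.0737]
eef_rot: [-180.0, 0.0, -112.7]
contact_force: [-0.4, -0.3, 0.1]
gripper_width: 0.0006
```

Emit:
{"api": "step_arm", "payload": {
  "increments": [
    {"tx":0,"ty":0,"tz":-1,"ax":0,"ay":0,"az":0,"claw":-1},
    {"tx":0,"ty":0,"tz":0,"ax":0,"ay":0,"az":0,"claw":-1}
  ]
}}

```text
time_s: 9.0
tcp_pos: [0.4903, 0.0277, 0.0726]
eef_rot: [-180.0, 0.0, -112.7]
contact_force: [0.3, 0.1, -0.1]
gripper_width: 0.0003
```

Emit:
{"api": "step_arm", "payload": {
  "increments": [
    {"tx":0,"ty":0,"tz":-0.5,"ax":0,"ay":0,"az":0,"claw":-1},
    {"tx":0,"ty":0,"tz":0,"ax":0,"ay":0,"az":0,"claw":-1}
  ]
}}

```text
time_s: 9.2
tcp_pos: [0.4902, 0.0278, 0.0719]
eef_rot: [-180.0, 0.0, -112.7]
contact_force: [-0.3, -0.6, 0.8]
gripper_width: 0.0002
```

Emit:
{"api": "step_arm", "payload": {
  "increments": [
    {"tx":0,"ty":0,"tz":-0.5,"ax":0,"ay":0,"az":0,"claw":-1},
    {"tx":0,"ty":0,"tz":0,"ax":0,"ay":0,"az":0,"claw":-1}
  ]
}}

```text
time_s: 9.4
tcp_pos: [0.4903, 0.0278, 0.0713]
eef_rot: [-180.0, -0.0, -112.7]
contact_force: [-0.4, 0.5, 0.1]
gripper_width: 0.0004
```

Emit:
{"api": "step_arm", "payload": {
  "increments": [
    {"tx":0,"ty":0,"tz":-0.5,"ax":0,"ay":0,"az":0,"claw":-1},
    {"tx":0,"ty":0,"tz":0,"ax":0,"ay":0,"az":0,"claw":-1}
  ]
}}

```text
time_s: 9.6
tcp_pos: [0.4903, 0.0278, 0.0713]
eef_rot: [-180.0, -0.0, -112.7]
contact_force: [-1.5, -0.4, 5.4]
gripper_width: 0.0009
```

Emit:
{"api": "step_arm", "payload": {
  "increments": [
    {"tx":0,"ty":0,"tz":-0.5,"ax":0,"ay":0,"az":0,"claw":-1},
    {"tx":0,"ty":0,"tz":0,"ax":0,"ay":0,"az":0,"claw":-1}
  ]
}}

```text
time_s: 9.8
tcp_pos: [0.4905, 0.0278, 0.0713]
eef_rot: [-180.0, 0.0, -112.7]
contact_force: [-4.0, -0.7, 11.2]
gripper_width: 0.0007
```

At 11 N the fingertips stay at 71.3 mm, so nothing sinks. I'll measure the bar's tilt while it is pressed.

```bash
cat >> h.py <<'E'
def bar(z0=.045,z1=.062):
    for n in ('top','side'):
        c=cap(n); w=world(c).reshape(-1,3); m=np.array([.4677,-.0257]); d=np.array([.386,.9225]); e=np.array([.9225,-.386])
        t=(w[:,:2]-m)@d; l=(w[:,:2]-m)@e; k=(abs(l)<.006)&(abs(t)<.075)&(w[:,2]>z0)&(w[:,2]<z1)
        print(n,[(int(1000*q),int((k&(abs(t-q)<.01)).sum()),round(1000*float(np.median(w[k&(abs(t-q)<.01),2])),1)) for q in np.arange(-.06,.07,.02) if (k&(abs(t-q)<.01)).any()])
E
python3 - <<'E'
from h import *
bar()
s=r.get_state(); print(s['tcp_pos'],s['contact_force'],s['time_s'])
E
```

```text
top [(-60, 47, 52.1), (-39, 47, 52.1), (-19, 45, 51.9), (0, 45, 51.4), (20, 33, 51.4)]
side [(20, 11, 51.6), (40, 2, 51.3), (60, 21, 53.0)]
[0.49046883 0.02780136 0.07125008] [-2.57510344 -0.42438991 10.8868741 ] 9.9
```

Emit:
{"api": "step_arm", "payload": {
  "increments": [
    {"tx":0,"ty":0,"tz":0,"ax":0,"ay":0,"az":0,"claw":-1},
    {"tx":0,"ty":0,"tz":0,"ax":0,"ay":0,"az":0,"claw":-1},
    {"tx":0,"ty":0,"tz":0,"ax":0,"ay":0,"az":0,"claw":-1},
    {"tx":0,"ty":0,"tz":2,"ax":0,"ay":0,"az":0,"claw":-1},
    {"tx":0,"ty":0,"tz":10,"ax":0,"ay":0,"az":0,"claw":-1},
    {"tx":0,"ty":0,"tz":10,"ax":0,"ay":0,"az":0,"claw":-1},
    {"tx":-15,"ty":-36,"tz":0,"ax":0,"ay":0,"az":0,"claw":-1},
    {"tx":-15,"ty":-36,"tz":0,"ax":0,"ay":0,"az":0,"claw":-1},
    {"tx":-15,"ty":-35,"tz":0,"ax":0,"ay":0,"az":0,"claw":-1},
    {"tx":0,"ty":0,"tz":0,"ax":0,"ay":0,"az":0,"claw":-1},
    {"tx":0,"ty":0,"tz":-10,"ax":0,"ay":0,"az":0,"claw":-1},
    {"tx":0,"ty":0,"tz":-8,"ax":0,"ay":0,"az":0,"claw":-1}
  ]
}}

```text
time_s: 11.1
tcp_pos: [0.446, -0.0788, 0.0742]
eef_rot: [-179.9, 0.1, -112.7]
contact_force: [-0.8, 0.9, -0.4]
gripper_width: 0.0002
```

Emit:
{"api": "step_arm", "payload": {
  "increments": [
    {"tx":0,"ty":0,"tz":0,"ax":0,"ay":0,"az":0,"claw":-1},
    {"tx":0,"ty":0,"tz":-2,"ax":0,"ay":0,"az":0,"claw":-1},
    {"tx":0,"ty":0,"tz":0,"ax":0,"ay":0,"az":0,"claw":-1}
  ]
}}

```text
time_s: 11.4
tcp_pos: [0.4453, -0.0787, 0.072]
eef_rot: [180.0, -0.0, -112.7]
contact_force: [-0.1, -0.0, -0.9]
gripper_width: 0.0005
```

Emit:
{"api": "step_arm", "payload": {
  "increments": [
    {"tx":0,"ty":0,"tz":-1,"ax":0,"ay":0,"az":0,"claw":-1},
    {"tx":0,"ty":0,"tz":0,"ax":0,"ay":0,"az":0,"claw":-1}
  ]
}}

```text
time_s: 11.6
tcp_pos: [0.4454, -0.079, 0.0714]
eef_rot: [-180.0, 0.0, -112.7]
contact_force: [-0.4, 0.3, -0.2]
gripper_width: 0.0007
```

Emit:
{"api": "step_arm", "payload": {
  "increments": [
    {"tx":0,"ty":0,"tz":-0.7,"ax":0,"ay":0,"az":0,"claw":-1},
    {"tx":0,"ty":0,"tz":0,"ax":0,"ay":0,"az":0,"claw":-1}
  ]
}}

```text
time_s: 11.8
tcp_pos: [0.4455, -0.0791, 0.0713]
eef_rot: [-180.0, 0.0, -112.7]
contact_force: [-2.2, 1.8, 6.7]
gripper_width: 0.0001
```

Emit:
{"api": "step_arm", "payload": {
  "increments": [
    {"tx":0,"ty":0,"tz":-0.4,"ax":0,"ay":0,"az":0,"claw":-1},
    {"tx":0,"ty":0,"tz":0,"ax":0,"ay":0,"az":0,"claw":-1}
  ]
}}

```text
time_s: 12.0
tcp_pos: [0.4457, -0.0792, 0.0712]
eef_rot: [-179.9, 0.0, -112.7]
contact_force: [-2.9, 1.2, 12.6]
gripper_width: 0.0003
```

At 12.6 N the tips are at 71.2 mm, the same as on the left. I'll check the tilt again, then lift and regrasp.

```bash
python3 - <<'E'
from h import *
bar()
s=r.get_state(); print(s['tcp_pos'],s['contact_force'],s['time_s'])
E
```

```text
top [(0, 13, 52.8), (20, 45, 51.7), (40, 46, 52.0), (60, 45, 51.8)]
side [(-60, 3, 52.5), (-39, 25, 52.7), (-19, 26, 51.9), (0, 22, 52.2), (20, 20, 52.5), (40, 26, 52.3), (60, 26, 52.0)]
[ 0.4456622  -0.07914379  0.07126661] [-3.73359215  2.28618929 11.22011305] 12.1
```

Emit:
{"api": "step_arm", "payload": {
  "increments": [
    {"tx":0,"ty":0,"tz":0,"ax":0,"ay":0,"az":0,"claw":-1},
    {"tx":0,"ty":0,"tz":0,"ax":0,"ay":0,"az":0,"claw":-1},
    {"tx":0,"ty":0,"tz":0,"ax":0,"ay":0,"az":0,"claw":-1},
    {"tx":0,"ty":0,"tz":2,"ax":0,"ay":0,"az":0,"claw":-1},
    {"tx":0,"ty":0,"tz":15,"ax":0,"ay":0,"az":0,"claw":-1},
    {"tx":0,"ty":0,"tz":15,"ax":0,"ay":0,"az":0,"claw":0},
    {"tx":11,"ty":27,"tz":0,"ax":0,"ay":0,"az":0,"claw":0},
    {"tx":11,"ty":26.5,"tz":0,"ax":0,"ay":0,"az":0,"claw":0},
    {"tx":0,"ty":0,"tz":0,"ax":0,"ay":0,"az":0,"claw":0},
    {"tx":0,"ty":0,"tz":0,"ax":0,"ay":0,"az":0,"claw":0}
  ]
}}

```text
time_s: 13.1
tcp_pos: [0.4671, -0.0253, 0.1021]
eef_rot: [180.0, -0.0, -112.7]
contact_force: [-0.5, -0.4, -0.8]
gripper_width: 0.0352
```

```bash
python3 - <<'E'
from h import *
bar()
c=cap('top');W=world(c);w=W[205:275,205:300].reshape(-1,3);w=w[(w[:,2]>.044)&(w[:,2]<.06)]
print(len(w),cv2.minAreaRect((w[:,:2]*1000).astype(np.float32)))
s=r.get_state(); print(s['tcp_pos'],s['contact_force'],s['gripper_width'])
E
```

```text
top [(-60, 37, 52.0), (-39, 1, 52.9)]
side [(-60, 16, 51.9), (-39, 13, 52.7), (-19, 19, 52.0), (0, 22, 52.0), (20, 24, 51.8), (40, 24, 52.0), (60, 29, 51.5)]
49 ((444.34442138671875, -81.81265258789062), (18.013948440551758, 16.419605255126953), 70.98468017578125)
[ 0.46665138 -0.02623843  0.10206765] [ 0.1594681  -0.57595273  0.36407126] 0.042486840878951895
```

The bar stayed level under both presses (about 52 mm along its whole length), so the right-hand sink is flat and the left-hand one is crowned. Regrasping the bar.

Emit:
{"api": "step_arm", "payload": {
  "increments": [
    {"tx":0.5,"ty":0,"tz":-20,"ax":0,"ay":0,"az":0,"claw":0},
    {"tx":0,"ty":0,"tz":-20,"ax":0,"ay":0,"az":0,"claw":0},
    {"tx":0,"ty":0,"tz":-8.5,"ax":0,"ay":0,"az":0,"claw":0},
    {"tx":0,"ty":0,"tz":0,"ax":0,"ay":0,"az":0,"claw":-1},
    {"tx":0,"ty":0,"tz":0,"ax":0,"ay":0,"az":0,"claw":-1},
    {"tx":0,"ty":0,"tz":0,"ax":0,"ay":0,"az":0,"claw":-1},
    {"tx":0,"ty":0,"tz":0,"ax":0,"ay":0,"az":0,"claw":-1},
    {"tx":0,"ty":0,"tz":0,"ax":0,"ay":0,"az":0,"claw":-1},
    {"tx":0,"ty":0,"tz":0,"ax":0,"ay":0,"az":0,"claw":-1},
    {"tx":0,"ty":0,"tz":0,"ax":0,"ay":0,"az":0,"claw":-1}
  ],
  "newtons": 25
}}

```text
time_s: 14.25
tcp_pos: [0.4681, -0.0256, 0.0544]
eef_rot: [-180.0, 0.0, -112.7]
contact_force: [-1.5, 1.1, 6.4]
gripper_width: 0.0156
```

Emit:
{"api": "step_arm", "payload": {
  "increments": [
    {"tx":0,"ty":0,"tz":10,"ax":0,"ay":0,"az":0,"claw":-1},
    {"tx":0,"ty":0,"tz":25,"ax":0,"ay":0,"az":0,"claw":-1},
    {"tx":0,"ty":0,"tz":30,"ax":0,"ay":0,"az":0,"claw":-1},
    {"tx":30,"ty":16,"tz":0,"ax":0,"ay":0,"az":6,"claw":-1},
    {"tx":30,"ty":16,"tz":0,"ax":0,"ay":0,"az":6,"claw":-1},
    {"tx":30,"ty":16,"tz":0,"ax":0,"ay":0,"az":6,"claw":-1},
    {"tx":30,"ty":16,"tz":0,"ax":0,"ay":0,"az":6,"claw":-1},
    {"tx":30,"ty":16,"tz":0,"ax":0,"ay":0,"az":6,"claw":-1},
    {"tx":19,"ty":12,"tz":0,"ax":0,"ay":0,"az":4,"claw":-1},
    {"tx":0,"ty":0,"tz":0,"ax":0,"ay":0,"az":0,"claw":-1},
    {"tx":0,"ty":0,"tz":0,"ax":0,"ay":0,"az":0,"claw":-1}
  ]
}}

```text
time_s: 15.35
tcp_pos: [0.6362, 0.0663, 0.1184]
eef_rot: [179.9, -0.0, -78.8]
contact_force: [-0.4, -1.3, -1.7]
gripper_width: 0.0157
```

Emit:
{"api": "step_arm", "payload": {
  "increments": [
    {"tx":0,"ty":0,"tz":-30,"ax":0,"ay":0,"az":0,"claw":-1},
    {"tx":0,"ty":0,"tz":-30,"ax":0,"ay":0,"az":0,"claw":-1},
    {"tx":0,"ty":0,"tz":-20,"ax":0,"ay":0,"az":0,"claw":-1},
    {"tx":0,"ty":0,"tz":-7,"ax":0,"ay":0,"az":0,"claw":-1},
    {"tx":0,"ty":0,"tz":-2,"ax":0,"ay":0,"az":0,"claw":-1},
    {"tx":0,"ty":0,"tz":0,"ax":0,"ay":0,"az":0,"claw":-1},
    {"tx":0,"ty":0,"tz":0,"ax":0,"ay":0,"az":0,"claw":-1}
  ]
}}

```text
time_s: 16.05
tcp_pos: [0.6374, 0.0665, 0.0312]
eef_rot: [-179.9, 0.0, -78.7]
contact_force: [0.2, -0.4, -1.5]
gripper_width: 0.0155
```

Emit:
{"api": "step_arm", "payload": {
  "increments": [
    {"tx":0,"ty":0,"tz":-1,"ax":0,"ay":0,"az":0,"claw":-1},
    {"tx":0,"ty":0,"tz":0,"ax":0,"ay":0,"az":0,"claw":-1}
  ]
}}

```text
time_s: 16.25
tcp_pos: [0.637, 0.0664, 0.0294]
eef_rot: [-179.9, 0.0, -78.7]
contact_force: [1.1, 0.4, -1.3]
gripper_width: 0.0157
```

Emit:
{"api": "step_arm", "payload": {
  "increments": [
    {"tx":0,"ty":0,"tz":-1,"ax":0,"ay":0,"az":0,"claw":-1},
    {"tx":0,"ty":0,"tz":0,"ax":0,"ay":0,"az":0,"claw":-1}
  ]
}}

```text
time_s: 16.45
tcp_pos: [0.6367, 0.0663, 0.0278]
eef_rot: [-180.0, 0.0, -78.7]
contact_force: [0.3, 0.0, -2.1]
gripper_width: 0.0157
```

Emit:
{"api": "step_arm", "payload": {
  "increments": [
    {"tx":0,"ty":0,"tz":-1,"ax":0,"ay":0,"az":0,"claw":-1},
    {"tx":0,"ty":0,"tz":0,"ax":0,"ay":0,"az":0,"claw":-1}
  ]
}}

```text
time_s: 16.65
tcp_pos: [0.6368, 0.0663, 0.0267]
eef_rot: [-180.0, -0.0, -78.7]
contact_force: [0.1, -0.8, -1.0]
gripper_width: 0.0161
```

Emit:
{"api": "step_arm", "payload": {
  "increments": [
    {"tx":0,"ty":0,"tz":-1,"ax":0,"ay":0,"az":0,"claw":-1},
    {"tx":0,"ty":0,"tz":0,"ax":0,"ay":0,"az":0,"claw":-1}
  ]
}}

```text
time_s: 16.85
tcp_pos: [0.6368, 0.0663, 0.0267]
eef_rot: [-180.0, -0.0, -78.7]
contact_force: [-3.4, 0.5, 6.9]
gripper_width: 0.0156
```

The bar is down on the mat. Release, lift and go to the left sink.

Emit:
{"api": "step_arm", "payload": {
  "increments": [
    {"tx":0,"ty":0,"tz":0.5,"ax":0,"ay":0,"az":0,"claw":-0.1},
    {"tx":0,"ty":0,"tz":0,"ax":0,"ay":0,"az":0,"claw":-0.1},
    {"tx":0,"ty":0,"tz":0,"ax":0,"ay":0,"az":0,"claw":-0.1},
    {"tx":0,"ty":0,"tz":0,"ax":0,"ay":0,"az":0,"claw":-0.1},
    {"tx":0,"ty":0,"tz":15,"ax":0,"ay":0,"az":0,"claw":-0.1},
    {"tx":0,"ty":0,"tz":30,"ax":0,"ay":0,"az":0,"claw":-0.1},
    {"tx":0,"ty":0,"tz":30,"ax":0,"ay":0,"az":0,"claw":1},
    {"tx":-30,"ty":24,"tz":0,"ax":0,"ay":0,"az":2.1,"claw":1},
    {"tx":-30,"ty":24,"tz":0,"ax":0,"ay":0,"az":2.1,"claw":1},
    {"tx":-30,"ty":24,"tz":0,"ax":0,"ay":0,"az":2.2,"claw":1},
    {"tx":-30,"ty":24,"tz":0,"ax":0,"ay":0,"az":2.1,"claw":1},
    {"tx":-27,"ty":24,"tz":0,"ax":0,"ay":0,"az":2.2,"claw":1}
  ]
}}

```text
time_s: 18.05
tcp_pos: [0.4887, 0.1871, 0.1025]
eef_rot: [-179.9, 0.0, -67.9]
contact_force: [-0.1, 0.3, -0.7]
gripper_width: 0.0818
```

Emit:
{"api": "step_arm", "payload": {
  "increments": [
    {"tx":0,"ty":0,"tz":-15,"ax":0,"ay":0,"az":0,"claw":1},
    {"tx":0,"ty":0,"tz":0,"ax":0,"ay":0,"az":0,"claw":1},
    {"tx":0,"ty":0,"tz":0,"ax":0,"ay":0,"az":0,"claw":1}
  ]
}}

```text
time_s: 18.35
tcp_pos: [0.4901, 0.1864, 0.087]
eef_rot: [-180.0, -0.0, -68.0]
contact_force: [-0.6, 0.8, 0.7]
gripper_width: 0.0877
```

```bash
python3 - <<'E'
from h import *
c=cap('side'); cv2.imwrite('pics/e.png',cv2.resize(c['image'][200:350,160:360],None,fx=4,fy=4,interpolation=3))
W=world(cap('top'))
w=W[155:190,180:250].reshape(-1,3); w=w[(w[:,2]>.014)&(w[:,2]<.05)]
print(len(w),cv2.minAreaRect((w[:,:2]*1000).astype(np.float32)),np.percentile(w[:,2],[5,50,95]))
s=r.get_state(); print(s['tcp_pos'],s['eef_rot'],s['contact_force'],s['gripper_width'])
E
```

```text
405 ((637.8822631835938, 65.4278793334961), (17.27621078491211, 139.32814025878906), 11.278136253356934) [0.02062205 0.02386483 0.02693139]
[0.49048165 0.18613955 0.08700769] [-1.79953202e+02  3.40655845e-03 -6.80636530e+01] [ 0.45275021 -0.1676133   0.83228349] 0.0875420377393728
```

View pics/e.png

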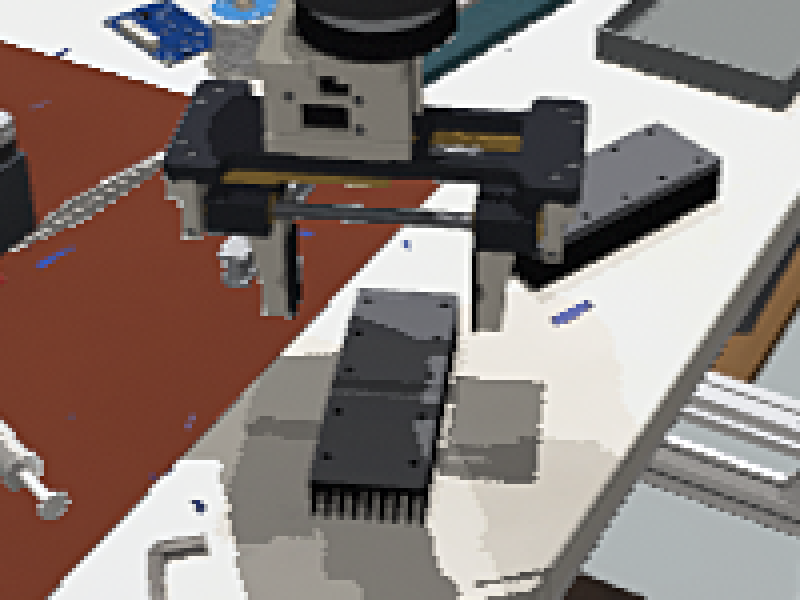

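The crop shows the open fingers straddling the crowned sink, at about (280,310) and (490,325). The straightedge measures flat on the mat, its top at 24 mm. Descend and grasp.

Emit:
{"api": "step_arm", "payload": {
  "increments": [
    {"tx":0,"ty":0,"tz":-25,"ax":0,"ay":0,"az":0,"claw":1},
    {"tx":0,"ty":0,"tz":-25,"ax":0,"ay":0,"az":0,"claw":1},
    {"tx":0,"ty":0,"tz":-12,"ax":0,"ay":0,"az":0,"claw":1},
    {"tx":0,"ty":0,"tz":0,"ax":0,"ay":0,"az":0,"claw":1},
    {"tx":0,"ty":0,"tz":0,"ax":0,"ay":0,"az":0,"claw":1}
  ]
}}

```text
time_s: 18.95
tcp_pos: [0.4903, 0.1863, 0.0248]
eef_rot: [-180.0, -0.0, -68.0]
contact_force: [1.1, 1.0, 0.6]
gripper_width: 0.0875
```

Emit:
{"api": "step_arm", "payload": {
  "increments": [
    {"tx":0,"ty":0,"tz":0,"ax":0,"ay":0,"az":0,"claw":-1},
    {"tx":0,"ty":0,"tz":0,"ax":0,"ay":0,"az":0,"claw":-1},
    {"tx":0,"ty":0,"tz":0,"ax":0,"ay":0,"az":0,"claw":-1},
    {"tx":0,"ty":0,"tz":0,"ax":0,"ay":0,"az":0,"claw":-1},
    {"tx":0,"ty":0,"tz":0,"ax":0,"ay":0,"az":0,"claw":-1},
    {"tx":0,"ty":0,"tz":0,"ax":0,"ay":0,"az":0,"claw":-1},
    {"tx":0,"ty":0,"tz":0,"ax":0,"ay":0,"az":0,"claw":-1},
    {"tx":0,"ty":0,"tz":0,"ax":0,"ay":0,"az":0,"claw":-1},
    {"tx":0,"ty":0,"tz":0,"ax":0,"ay":0,"az":0,"claw":-1}
  ],
  "newtons": 45
}}

```text
time_s: 19.85
tcp_pos: [0.4896, 0.1863, 0.0245]
eef_rot: [180.0, -0.0, -68.0]
contact_force: [-2.6, 0.7, 5.9]
gripper_width: 0.0557
```

Emit:
{"api": "step_arm", "payload": {
  "increments": [
    {"tx":0,"ty":0,"tz":8,"ax":0,"ay":0,"az":0,"claw":-1},
    {"tx":0,"ty":0,"tz":20,"ax":0,"ay":0,"az":0,"claw":-1},
    {"tx":0,"ty":0,"tz":30,"ax":0,"ay":0,"az":0,"claw":-1},
    {"tx":0,"ty":0,"tz":30,"ax":0,"ay":0,"az":0,"claw":-1},
    {"tx":0,"ty":0,"tz":20,"ax":0,"ay":0,"az":0,"claw":-1},
    {"tx":0,"ty":0,"tz":0,"ax":0,"ay":0,"az":0,"claw":-1},
    {"tx":0,"ty":0,"tz":0,"ax":0,"ay":0,"az":0,"claw":-1}
  ]
}}

```text
time_s: 20.55
tcp_pos: [0.4892, 0.1861, 0.1318]
eef_rot: [180.0, 0.0, -68.0]
contact_force: [0.2, 0.1, -5.6]
gripper_width: 0.0552
```

Lifted and held. Carry it to the tray.

Emit:
{"api": "step_arm", "payload": {
  "increments": [
    {"tx":0,"ty":-15,"tz":0,"ax":0,"ay":0,"az":-1,"claw":-1},
    {"tx":-1,"ty":-30,"tz":0,"ax":0,"ay":0,"az":-2,"claw":-1},
    {"tx":-1,"ty":-35,"tz":0,"ax":0,"ay":0,"az":-2,"claw":-1},
    {"tx":-1,"ty":-35,"tz":0,"ax":0,"ay":0,"az":-2,"claw":-1},
    {"tx":-1,"ty":-35,"tz":0,"ax":0,"ay":0,"az":-2,"claw":-1},
    {"tx":-1,"ty":-35,"tz":0,"ax":0,"ay":0,"az":-2,"claw":-1},
    {"tx":-1,"ty":-35,"tz":0,"ax":0,"ay":0,"az":-2,"claw":-1},
    {"tx":-1,"ty":-35,"tz":0,"ax":0,"ay":0,"az":-2,"claw":-1},
    {"tx":-1,"ty":-35,"tz":0,"ax":0,"ay":0,"az":-2,"claw":-1},
    {"tx":-1,"ty":-35,"tz":0,"ax":0,"ay":0,"az":-2,"claw":-1},
    {"tx":-1,"ty":-35,"tz":0,"ax":0,"ay":0,"az":-2,"claw":-1},
    {"tx":-1,"ty":-35,"tz":0,"ax":0,"ay":0,"az":-2,"claw":-1}
  ]
}}

```text
time_s: 21.75
tcp_pos: [0.4769, -0.2104, 0.1306]
eef_rot: [179.8, 0.0, -91.2]
contact_force: [0.9, 1.8, -3.5]
gripper_width: 0.0557
```

Emit:
{"api": "step_arm", "payload": {
  "increments": [
    {"tx":0,"ty":-35,"tz":0,"ax":0,"ay":0,"az":-2,"claw":-1},
    {"tx":0,"ty":-30,"tz":0,"ax":0,"ay":0,"az":0,"claw":-1},
    {"tx":0,"ty":-20,"tz":0,"ax":0,"ay":0,"az":0,"claw":-1},
    {"tx":0,"ty":-13.5,"tz":0,"ax":0,"ay":0,"az":0,"claw":-1},
    {"tx":0,"ty":0,"tz":-20,"ax":0,"ay":0,"az":0,"claw":-1},
    {"tx":0,"ty":0,"tz":-20,"ax":0,"ay":0,"az":0,"claw":-1},
    {"tx":0,"ty":0,"tz":0,"ax":0,"ay":0,"az":0,"claw":-1},
    {"tx":0,"ty":0,"tz":0,"ax":0,"ay":0,"az":0,"claw":-1}
  ]
}}

```text
time_s: 22.55
tcp_pos: [0.4781, -0.3071, 0.0917]
eef_rot: [179.9, 0.0, -93.0]
contact_force: [-0.5, 0.4, -5.1]
gripper_width: 0.0561
```

```bash
python3 - <<'E'
from h import *
a=cap('top');c=cap('side'); cv2.imwrite('pics/f.png',np.hstack([cv2.resize(x,(400,600),interpolation=3) for x in (a['image'][190:310,330-20:410-20+20][:, :80],c['image'][130:250,290:370+20][:, :80])]))
cv2.imwrite('pics/f.png',cv2.resize(c['image'][150:255,270:410],None,fx=5,fy=5,interpolation=3))
s=r.get_state(); print(s['tcp_pos'],s['eef_rot'],s['contact_force'],s['gripper_width'])
E
```

```text
[ 0.47926657 -0.30727266  0.09302369] [-1.79951931e+02 -2.66672793e-02 -9.29831413e+01] [ 0.20331789 -1.10409326 -3.66406047] 0.05563638057885574
```

View pics/f.png

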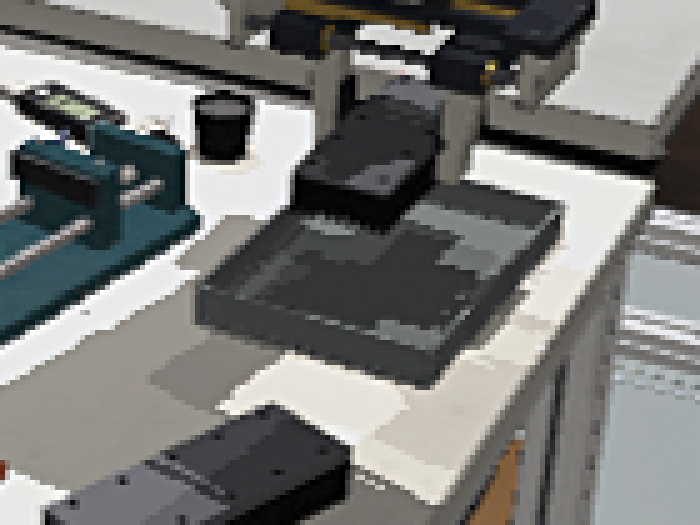

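The crop shows the sink held level, face up, above the tray at about (370,150), clear of the walls. Lowering it.

Emit:
{"api": "step_arm", "payload": {
  "increments": [
    {"tx":0,"ty":0,"tz":-20,"ax":0,"ay":0,"az":0,"claw":-1},
    {"tx":0,"ty":0,"tz":-20,"ax":0,"ay":0,"az":0,"claw":-1},
    {"tx":0,"ty":0,"tz":-12,"ax":0,"ay":0,"az":0,"claw":-1},
    {"tx":0,"ty":0,"tz":-6,"ax":0,"ay":0,"az":0,"claw":-1},
    {"tx":0,"ty":0,"tz":-2,"ax":0,"ay":0,"az":0,"claw":-1},
    {"tx":0,"ty":0,"tz":0,"ax":0,"ay":0,"az":0,"claw":-1},
    {"tx":0,"ty":0,"tz":0,"ax":0,"ay":0,"az":0,"claw":-1}
  ]
}}

```text
time_s: 23.35
tcp_pos: [0.4793, -0.3074, 0.0331]
eef_rot: [-179.9, -0.0, -93.0]
contact_force: [-0.2, -0.0, -5.4]
gripper_width: 0.0558
```

Emit:
{"api": "step_arm", "payload": {
  "increments": [
    {"tx":0,"ty":0,"tz":-1,"ax":0,"ay":0,"az":0,"claw":-1},
    {"tx":0,"ty":0,"tz":-1,"ax":0,"ay":0,"az":0,"claw":-1},
    {"tx":0,"ty":0,"tz":0,"ax":0,"ay":0,"az":0,"claw":-1}
  ]
}}

```text
time_s: 23.65
tcp_pos: [0.4787, -0.3072, 0.0303]
eef_rot: [-180.0, 0.0, -93.0]
contact_force: [0.5, 0.3, -4.9]
gripper_width: 0.0556
```

Emit:
{"api": "step_arm", "payload": {
  "increments": [
    {"tx":0,"ty":0,"tz":-1,"ax":0,"ay":0,"az":0,"claw":-1},
    {"tx":0,"ty":0,"tz":0,"ax":0,"ay":0,"az":0,"claw":-1}
  ]
}}

```text
time_s: 23.85
tcp_pos: [0.4787, -0.3072, 0.0292]
eef_rot: [180.0, 0.0, -93.0]
contact_force: [-1.3, -0.2, -4.1]
gripper_width: 0.0555
```

Emit:
{"api": "step_arm", "payload": {
  "increments": [
    {"tx":0,"ty":0,"tz":-1,"ax":0,"ay":0,"az":0,"claw":-1},
    {"tx":0,"ty":0,"tz":0,"ax":0,"ay":0,"az":0,"claw":-1}
  ]
}}

```text
time_s: 24.05
tcp_pos: [0.4786, -0.3072, 0.0281]
eef_rot: [180.0, 0.0, -93.0]
contact_force: [-0.1, -0.3, -5.4]
gripper_width: 0.0558
```

Emit:
{"api": "step_arm", "payload": {
  "increments": [
    {"tx":0,"ty":0,"tz":-0.7,"ax":0,"ay":0,"az":0,"claw":-1},
    {"tx":0,"ty":0,"tz":0,"ax":0,"ay":0,"az":0,"claw":-1}
  ]
}}

```text
time_s: 24.25
tcp_pos: [0.4787, -0.3072, 0.0276]
eef_rot: [-180.0, -0.0, -93.0]
contact_force: [-0.1, 0.0, -4.5]
gripper_width: 0.0558
```

Emit:
{"api": "step_arm", "payload": {
  "increments": [
    {"tx":0,"ty":0,"tz":-0.7,"ax":0,"ay":0,"az":0,"claw":-1},
    {"tx":0,"ty":0,"tz":0,"ax":0,"ay":0,"az":0,"claw":-1}
  ]
}}

```text
time_s: 24.45
tcp_pos: [0.4788, -0.3072, 0.0275]
eef_rot: [-180.0, -0.0, -93.0]
contact_force: [-1.8, 1.1, 4.8]
gripper_width: 0.0556
```

Emit:
{"api": "step_arm", "payload": {
  "increments": [
    {"tx":0,"ty":0,"tz":-0.5,"ax":0,"ay":0,"az":0,"claw":-1},
    {"tx":0,"ty":0,"tz":0,"ax":0,"ay":0,"az":0,"claw":-1}
  ]
}}

```text
time_s: 24.65
tcp_pos: [0.4788, -0.3072, 0.0275]
eef_rot: [-180.0, -0.0, -93.0]
contact_force: [-3.1, 3.0, 10.9]
gripper_width: 0.0555
```

Seated. Open partway, keeping clear of the walls, and withdraw.

Emit:
{"api": "step_arm", "payload": {
  "increments": [
    {"tx":0,"ty":0,"tz":0.7,"ax":0,"ay":0,"az":0,"claw":0.6},
    {"tx":0,"ty":0,"tz":0,"ax":0,"ay":0,"az":0,"claw":0.6},
    {"tx":0,"ty":0,"tz":0,"ax":0,"ay":0,"az":0,"claw":0.6},
    {"tx":0,"ty":0,"tz":0,"ax":0,"ay":0,"az":0,"claw":0.6},
    {"tx":0,"ty":0,"tz":10,"ax":0,"ay":0,"az":0,"claw":0.6},
    {"tx":0,"ty":0,"tz":20,"ax":0,"ay":0,"az":0,"claw":0.6},
    {"tx":0,"ty":0,"tz":30,"ax":0,"ay":0,"az":0,"claw":0.6},
    {"tx":0,"ty":0,"tz":40,"ax":0,"ay":0,"az":0,"claw":0.6},
    {"tx":0,"ty":0,"tz":40,"ax":0,"ay":0,"az":0,"claw":0.6},
    {"tx":-20,"ty":-40,"tz":10,"ax":0,"ay":0,"az":0,"claw":0.6},
    {"tx":-20,"ty":-40,"tz":0,"ax":0,"ay":0,"az":0,"claw":0.6},
    {"tx":-20,"ty":-40,"tz":0,"ax":0,"ay":0,"az":0,"claw":0.6}
  ]
}}

```text
time_s: 25.85
tcp_pos: [0.4186, -0.4283, 0.179]
eef_rot: [-179.9, -0.1, -92.9]
contact_force: [-0.6, 0.4, -0.7]
gripper_width: 0.0705
```

Emit:
{"api": "step_arm", "payload": {
  "increments": [
    {"tx":-30,"ty":-35,"tz":0,"ax":0,"ay":0,"az":0,"claw":0.6},
    {"tx":-30,"ty":-35,"tz":0,"ax":0,"ay":0,"az":0,"claw":0.6},
    {"tx":-30,"ty":-35,"tz":0,"ax":0,"ay":0,"az":0,"claw":0.6},
    {"tx":-30,"ty":-35,"tz":0,"ax":0,"ay":0,"az":0,"claw":0.6},
    {"tx":0,"ty":0,"tz":0,"ax":0,"ay":0,"az":0,"claw":0.6},
    {"tx":0,"ty":0,"tz":0,"ax":0,"ay":0,"az":0,"claw":0.6}
  ]
}}

```text
time_s: 26.45
tcp_pos: [0.2975, -0.5679, 0.1773]
eef_rot: [180.0, 0.0, -93.2]
contact_force: [0.7, -0.0, -0.3]
gripper_width: 0.0703
```

```bash
python3 - <<'E'
from h import *
c=cap('top','g.png');W=world(c)
def m(n,u0,u1,v0,v1,z0,z1):
    w=W[v0:v1,u0:u1].reshape(-1,3); w=w[(w[:,2]>z0)&(w[:,2]<z1)]
    print(n,len(w),cv2.minAreaRect((w[:,:2]*1000).astype(np.float32)),np.percentile(w[:,2],[5,50,95]))
m('sink tray',338,408,214,265,.020,.05)
m('flat',213,295,213,275,.018,.05)
m('bar',180,250,155,190,.014,.05)
s=r.get_state(); print(s['tcp_pos'],s['contact_force'],s['time_s'])
E
```

```text
sink tray 1560 ((479.4849548339844, -306.68255615234375), (150.79522705078125, 55.85032272338867), 87.01632690429688) [0.02739755 0.03131581 0.03504973]
flat 1539 ((467.6460266113281, -25.67523193359375), (149.74615478515625, 56.20748519897461), 67.37086486816406) [0.02653358 0.02965287 0.03272052]
bar 409 ((637.6287231445312, 65.6170883178711), (16.944080352783203, 139.32081604003906), 11.656320571899414) [0.02028163 0.02410508 0.02709345]
[ 0.29838138 -0.56723328  0.1773708 ] [ 0.51903974  0.32732759 -0.4579007 ] 26.5
```

View pics/g.png

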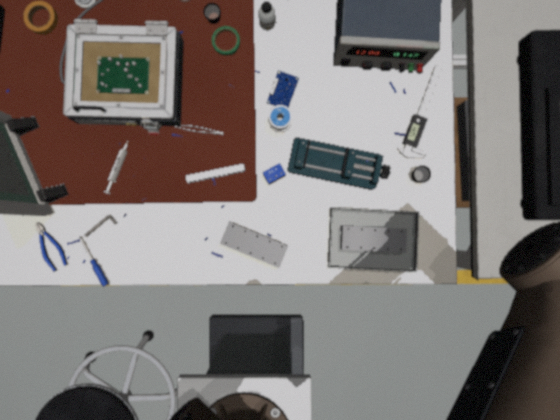

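The final view shows the crowned sink centred in the tray at about (372,239). The flat sink is unmoved at (254,244), the straightedge is back on the mat at (215,173), and the arm is clear.

```bash
python3 -c "
from plant import r
print(r.close_job())"
```

```text
the job is handed in; nothing more can be done
None
```

I tested the right-hand sink, found it flat, and set the other one, which is crowned, in the reject tray. The job was handed in at about 26.5 s of the 72 s allowed.

- **Rock test:** I laid the straightedge lengthwise along the right-hand sink, let go, and pressed 58 mm either side of its middle with closed fingers. The left end took about 11 N and the right end about 12 N. The fingertips stopped at the same height both times (71.3 and 71.2 mm), and the bar's top read about 52 mm along its length, so it did not rock.
- **Which is crowned:** I did not press-test the left-hand sink; I took it as crowned by elimination. The first depth image agreed: its face read 29.7 mm at the middle and about 27 mm near the ends, while the other read about 29.7 mm throughout.
- **Straightedge:** it went back on the mat within about 1 mm of where it started, top at 24 mm.
- **Crowned sink:** I lowered it until the tray floor pushed back before releasing it. It lies face up in the middle of the tray, about 1 mm off centre.
- **Flat sink:** it reads the same position as at the start.

No check failed. Depth readings scattered by about 1 mm along the bar while it was pressed, far less than the tilt a crowned face would give.

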